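# Hold the hidden clamp bolt over a pile of reference blocks

## Robot

A 6-joint arm with a two-finger parallel gripper is mounted at the origin on a cart in front of the work surface, level with it; the furniture and walls round the work are solid. World frame = base frame: x ahead of the robot, y to its left, z up, the work surface at z = 0. Lengths are in m, angles in rad, forces in N, time in s.
With the tool pointing down it reaches from about 0.275 to 1 m from the base axis. Payload 8.4 kg.
Tool frame: the origin (TCP) lies on the centre line of the jaws, within the pads' length; the fingertips stand 17 mm ahead of it and the grasp point (between the pads) lies 2 mm behind it (bot.tcp_to_tips is the z of the fingertips in the tool frame, in m); z points along the fingers, y is the line along which they close (so a half turn about z gives the same grasp; the last joint's range is limited). The gripper opens to 85 mm and grips with 20 to 120 N. Pads are 22 mm wide; open, the fingers measure 114 mm over their backs; the gripper's body (76 mm by 85 mm) begins 54 mm behind the grasp point. The pads swing forward as they close: fully open they stand 13 mm farther back than shut.
Start: joints at [-1.304, 0.353, 1.633, -0, 1.155, -0.002], TCP at [0.166, -0.603, 0.248] pointing down, gripper open.
Joint ranges: [-2.63, 2.63], [-0.92, 2.1], [0.06, 2.66], [-1.3, 4.44], [0, 2.69], [-3.02, 3.02]. Speed limits (rad/s): [2.22, 2.22, 2.79, 3.14, 3.14, 3.14].

## Interface

Orientations are given as a unit quaternion [x, y, z, w].
In Python, from workcell import bot, hand, kinematics, get_obs, vision, hand_in gives the robot as it stands. The module is installed in compiled form; this text tells all that it offers. Calls block until the motion is done:
- bot.reach(position, orientation): joint-space move of the TCP to a pose.
- bot.servo_line(position, ori=None, velocity=0.15): straight line of the TCP; ori=None keeps the orientation; velocity is the mean speed in m/s.
- bot.goto_joints(angles): joint-space move.
- hand.move_gripper(opening, strength=None): finger opening in m; strength is the grip in N (None keeps the last); returns when the fingers have stopped.
- bot.dwell(seconds).
- kinematics.solve_ik(position, orientation): joint angles nearest the present ones, or None.
- get_obs(): the state.
- vision.read_camera(name): name is "scene" or "top" or "wrist"; returns a dict with "frame" (420x560x3 uint8, red, green, blue), "intrinsics" (3x3 intrinsics, pixels), "dist" ([k1, k2, p1, p2, k3] as OpenCV has them; the pictures are not rectified), "view" (4x4, takes a point from world to camera coordinates). Camera axes: x right, y down, z forward; pixel columns grow to the right and rows downward; lengths in m; the calibration is good to about 2 mm. A picture is of the moment at which its call begins. There is no depth.
A pose or a line that the arm cannot do raises bot.IKError and nothing moves.
- hand_in(): hands the job in; it is judged then, once.
The state is a dict: "time_s": time; "joint_pos": joint angles; "joint_vel": joint speeds; "joint_efforts": joint torques, N m; "position": TCP position; "orientation": TCP orientation; "wrist_force": force on the tool from outside, world axes, zero at the start; "ft_torque": the same for the moment, N m; "gripper_width": finger opening in m; "grip_force": force on a finger pad.
Only numpy, scipy, OpenCV 4.12 (cv2) and the standard library are available. Lean on these libraries where they do the work, as an engineer would, in place of code of your own. Each camera call takes 0.05 s, during which the arm holds its last target. There are 200 camera calls.

## Task

Stack the two steel hardness blocks squarely on the round seat of the blue clamp stand, the larger one below, both centred on the seat and let go. Then reach down into the gap behind the stand's bracket, grip the hidden hex bolt head, turn it counter-clockwise (seen from above) until the keeper arm points straight over the middle of the pile, and finish still gripping the head so that its spring cannot turn it back, as if a colleague were about to tighten the nut. Leave the loupe, the red section and the screwdriver where they are.

Things in the scene. Friction and masses are not known exactly. Their poses are not given: they have to be found in the camera images.
- clamp_stand: Fixed grey and blue clamp stand. Origin on the worktop under the centre of its round seat; x points from the seat to bracket and bolt (roughly away from the robot), z up. Foot plate 8 mm thick: 64 mm wide from x = -39 to 51 mm, 160 mm wide from x = 46 to 156 mm. Bolt axis at x = 104 mm, y = 0, upright; fixed brass backing nut on it at z = 52 to 63 mm, then the arm, then the head.
- bracket_top (a point): Middle of the top edge of the blue bracket, axes as the stand's. The bracket is an upright plate 8 mm thick along x, 156 mm wide along y, its top 128 mm above the worktop; below 80 mm it is open between two legs, 12 mm wide, at its ends.
- gap_top (a point): Point on the bolt axis at the height of the bracket's top (128 mm), axes as the stand's. Middle of the gap behind the bracket: 68 mm wide along x, up to a blue rear plate (8 mm thick, 156 mm wide, top at 100 mm); open above and at both ends along y.
- seat (a point): Centre of the flat top of the aluminium seat (60 mm in diameter), 30 mm above the worktop; axes as the stand's.
- clamp_bolt (a joint): Turn (rad) of the bolt with its head and keeper arm. 0: at rest, arm swung out to the stand's +y side. Grows counter-clockwise seen from above. 0.90: arm straight over the middle of the seat; end stop at 1.15. A light spring (0.02 N m at rest, 0.065 N m at 0.90) turns it back to 0 when let go.
- bolt_head: Brass hex bolt head, 24 mm across flats, z = 80 to 98 mm above the worktop. Origin on the bolt axis at worktop height; axes turn with the bolt, equal to the stand's at joint 0. One pair of flats faces along its y axis turned -0.45 rad about z (clockwise from above): gripped on these, the fingers' line swings from 0.45 rad clockwise to 0.45 rad counter-clockwise of the stand's y.
- head (a point): Point on the bolt axis at the middle of the head's height, 89 mm above the worktop.
- keeper_arm: Steel arm on the bolt, 14 mm wide, z = 66 to 74 mm, with a red round pad (20 mm in diameter) at its end, 116 mm from the bolt axis. Origin on the bolt axis at worktop height; the arm runs along its own -x. It passes 4 mm above the finished pile, whose top is at z = 62 mm. Fingertips above z = 75 mm clear it.
- large_block: Loose flat round steel hardness block, 55 mm in diameter, 16 mm thick, 0.15 to 0.35 kg. Origin at the centre of its underside. Lies on the worktop to the left of the stand.
- small_block: Loose flat round steel hardness block, 48 mm in diameter, 16 mm thick, 0.11 to 0.25 kg. Origin at the centre of its underside. Lies on the worktop to the left of the stand.
- loupe: Bystander: black loupe, 36 mm in diameter, 32 mm high, origin at the centre of its underside. Leave alone.
- section_red: Bystander: red round mounted section, 30 mm in diameter, 17 mm high, origin at the centre of its underside. Leave alone.
- screwdriver: Bystander: small red screwdriver lying on the worktop, 115 x 13 x 12 mm, long along its own y. Leave alone.
Things that resemble listed ones, but are neither listed nor needed, are in the scene too. Leave any black or brown look-alike of the small_block alone. Leave any turquoise look-alike of the large_block alone.

How it is judged:
On the way, in this order (a step that is already met when the one before it is completed fails the run):
1. the large block lies flat and centred on the seat, the small one flat and centred on it, both let go (horizontal distance between large_block and seat below 0.006 m and horizontal distance between small_block and large_block below 0.006 m and z of large_block in the frame of seat between -0.003 and 0.003 m and z of small_block in the frame of large_block between 0.013 and 0.019 m and angle between each of large_block, small_block's own z axis and vertical below 0.08 rad and linear speed of each of large_block, small_block below 0.02 m/s and contact force between the fingers and large_block below 0.3 N and contact force between the fingers and small_block below 0.3 N), for 0.2 s.
2. the gripper has hold of the bolt head, the keeper arm not yet swung in (contact force between the fingers and bolt_head above 6 N and value of joint clamp_bolt below 0.35 rad), for 0.1 s.
At the end, for the whole second after the job is handed in: Large block flat on the seat, within 6 mm of its centre; small block flat on it, within 6 mm of the large one's centre; both at rest and let go. The fingers grip the bolt head (over 6 N) and hold the bolt at 0.90 rad within 0.12 rad, so that the keeper arm points over the pile (all of step 1 and value of joint clamp_bolt between 0.78 and 1.02 rad and contact force between the fingers and bolt_head above 6 N); the arm keeps its last pose, push and grip.
It fails at once if the loupe is moved by more than 30 mm (distance of loupe from where it was at the start of the episode above 0.03 m).
It fails at once if the section red is moved by more than 30 mm (distance of section_red from where it was at the start of the episode above 0.03 m).
It fails at once if the screwdriver is moved by more than 30 mm (distance of screwdriver from where it was at the start of the episode above 0.03 m).
It also fails if it takes over 72 s, if anything falls off the work surface, if the arm or the gripper's body presses on something with over 40 N, if the wrist force passes 120 N, or if a joint passes its speed limit or range.

## Working session

There is one attempt and no reset: what is moved stays moved. The work goes in short steps, each a Python script; the robot and the scene stay as the last script left them, time stands still between calls to the robot, and variables do not carry over. Pictures are saved under pics/ and viewed, at most 10 in all, crops included, and the job is handed in when it is done.

```bash
mkdir -p pics; ls; python3 - <<'E'
from workcell import *
import cv2,numpy as np,pickle
d={}
for n in("scene","top","wrist"):
    c=vision.read_camera(n);d[n]=c
    cv2.imwrite(f"pics/{n}0.png",c["frame"][:,:,::-1])
    print(n,c["intrinsics"].tolist(),c["dist"],np.round(c["view"],3).tolist())
pickle.dump(d,open("cams.pkl","wb"))
print(get_obs())
E
```

```text
pics
scene [[443.0988932847357, 0.0, 279.5879066387353], [0.0, 443.0988932847357, 207.6616380942523], [0.0, 0.0, 1.0]] [-0.13991532  0.          0.          0.          0.        ] [[-0.814, -0.581, -0.007, 0.499], [-0.279, 0.402, -0.872, 0.192], [0.509, -0.708, -0.489, 0.757], [0.0, 0.0, 0.0, 1.0]]
top [[540.9631171024242, 0.0, 275.8882267648263], [0.0, 540.9631171024242, 210.5448125439709], [0.0, 0.0, 1.0]] [0.04652287 0.         0.         0.         0.        ] [[-0.026, -1.0, -0.01, 0.18], [-0.995, 0.027, -0.101, 0.516], [0.101, 0.007, -0.995, 1.239], [0.0, 0.0, 0.0, 1.0]]
wrist [[311.20177237286214, 0.0, 275.76124216356044], [0.0, 311.20177237286214, 206.05507534356346], [0.0, 0.0, 1.0]] [-0.07315694  0.          0.          0.          0.        ] [[0.264, -0.964, -0.0, -0.624], [-0.912, -0.25, 0.326, -0.041], [-0.314, -0.086, -0.946, 0.381], [0.0, 0.0, 0.0, 1.0]]
{'time_s': 0.15, 'joint_pos': array([-1.30439452e+00,  3.53506318e-01,  1.63395284e+00,  1.54103200e-05,
        1.15518209e+00, -2.39736733e-03]), 'joint_vel': array([ 2.25903479e-03, -8.73453373e-04, -2.57055366e-03, -1.52389926e-05,
       -1.48360750e-03, -1.44818478e-04]), 'joint_efforts': array([ 2.06498635e-04, -6.05636430e+01, -3.42336774e+01, -5.34390495e-06,
        6.09062612e-03, -1.61259106e-05]), 'position': array([ 0.16590149, -0.60223161,  0.24772782]), 'orientation': array([ 9.90982244e-01,  1.33992230e-01, -6.20210704e-05, -5.20661746e-04]), 'wrist_force': array([0.34569657, 0.67971369, 0.63375337]), 'ft_torque': array([ 0.01770925,  0.01357647, -0.02664567]), 'grip_force': 0.0, 'gripper_width': 0.08534295797354025}
```

View pics/top0.png

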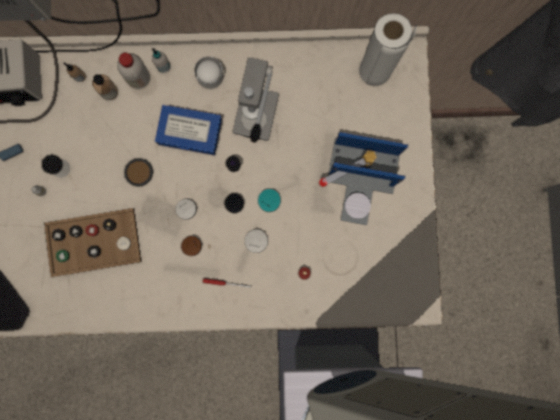

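View pics/scene0.png

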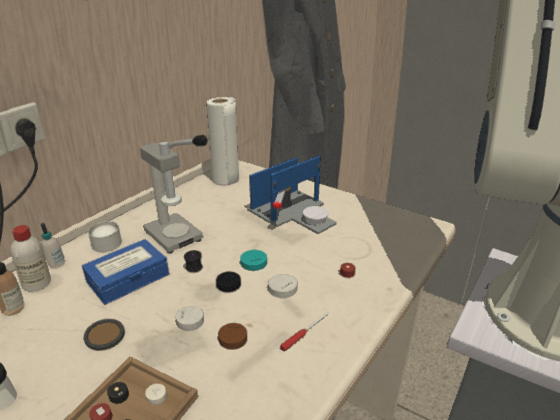

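Top view. The steel discs are at (256,240), which appears to be the large block, and (186,209), which appears to be the small one. Look-alikes are turquoise (269,200), black (234,203), and brown (191,245) and (138,172). The red section is at (304,272), the screwdriver at (226,282), the loupe near (233,163), the seat at (357,205) and the bolt head at (371,157). I'll check the choice in one close crop and measure it.

```bash
cat > h.py <<'E'
from workcell import *
import cv2,numpy as np
from scipy.spatial.transform import Rotation as R
def back(c,uv,z):
    n=cv2.undistortPoints(np.array(uv,float).reshape(-1,1,2),c["intrinsics"],c["dist"]).reshape(-1,2)
    V=np.array(c["view"]);Rw=V[:3,:3].T;o=-Rw@V[:3,3]
    d=np.c_[n,np.ones(len(n))]@Rw.T
    return o+d*((z-o[2])/d[:,2])[:,None]
def proj(c,P):
    V=np.array(c["view"]);r,_=cv2.Rodrigues(V[:3,:3])
    return cv2.projectPoints(np.array(P,float).reshape(-1,3),r,V[:3,3],c["intrinsics"],c["dist"])[0].reshape(-1,2)
def disc(c,uv,z,rad,pad=8,thr=None):
    """circle fit on ground-plane-rectified patch, top face at height z: (x,y,r)"""
    p=back(c,[uv],z)[0];N=240;s=0.12/N
    g=(np.arange(N)-N/2)*s
    X,Y=np.meshgrid(p[0]+g,p[1]+g,indexing="ij")
    m=proj(c,np.c_[X.ravel(),Y.ravel(),np.full(X.size,z)]).reshape(N,N,2).astype(np.float32)
    im=cv2.remap(c["frame"],m[...,0],m[...,1],cv2.INTER_CUBIC)
    return p,s,im
def down(yaw): # tool down, tool y axis at angle yaw from world y
    return (R.from_euler("z",yaw)*R.from_quat([1,0,0,0])).as_quat()
E
python3 - <<'E'
from h import *
import pickle
d=pickle.load(open("cams.pkl","rb"));c=d["top"]
for n,uv,z in[("big",(256,240),.016),("small",(186,209),.016),("seat",(357,205),.03),("bolt",(371,157),.098),("turq",(269,200),.016),("black",(234,203),.016),("red",(304,272),.017),("driver",(226,282),.01),("loupe",(233,163),.03)]:print(n,back(c,[uv],z)[0].round(4))
ims=[disc(c,uv,z,0)[2] for uv,z in[((256,240),.016),((186,209),.016),((357,205),.03)]]
a=cv2.resize(np.hstack(ims),(780,260))
b=cv2.resize(c["frame"][120:240,300:430],(390,340),interpolation=cv2.INTER_CUBIC)
b2=cv2.resize(d["scene"]["frame"][150:245,230:350],(390,340),interpolation=cv2.INTER_CUBIC)
cv2.imwrite("pics/crop1.png",np.vstack([a,np.hstack([b,b2])])[:,:,::-1])
E
```

```text
big [0.4537 0.2147 0.016 ]
small [0.5313 0.3784 0.016 ]
seat [ 0.5283 -0.0232  0.03  ]
bolt [ 0.6274 -0.0488  0.098 ]
turq [0.5474 0.1819 0.016 ]
black [0.5425 0.2648 0.016 ]
red [0.3762 0.1045 0.017 ]
driver [0.3577 0.2873 0.01  ]
loupe [0.6357 0.2642 0.03  ]
```

View pics/crop1.png

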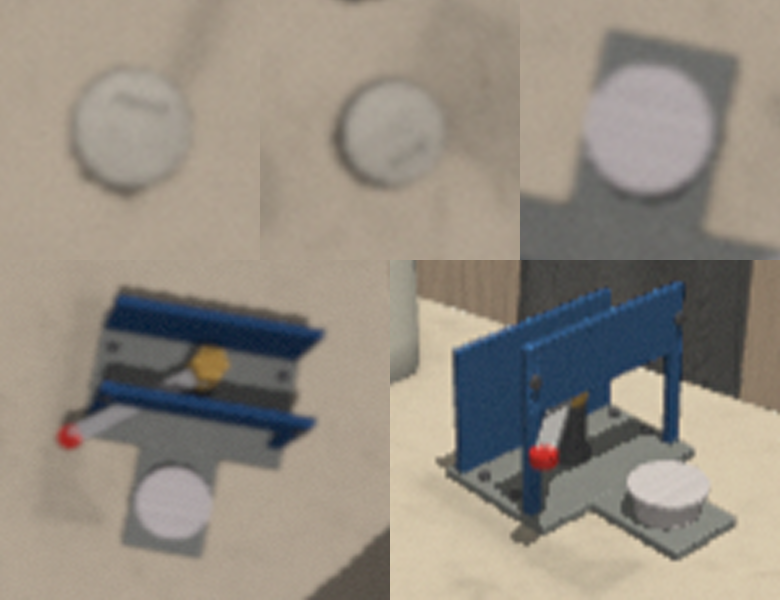

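The crops confirm it: large block ≈54 mm across, small ≈48 mm, seat ≈60 mm, and the seat-to-bolt distance measures 102 mm (expected 104). Next I'll take wrist close-ups above the stand and both blocks.

```bash
python3 - <<'E'
from h import *
import pickle
d={}
print(get_obs()["time_s"])
for n,p,yaw in[("st",(.535,-.025,.33),-.25),("big",(.44,.215,.2),-.0),("small",(.52,.378,.2),-.0)]:
    bot.reach(np.array(p),down(yaw));bot.dwell(.15)
    c=vision.read_camera("wrist");d[n]=c
    print(n,get_obs()["time_s"],get_obs()["joint_pos"].round(2))
pickle.dump(d,open("w.pkl","wb"))
ims=[cv2.resize(d["st"]["frame"],(800,600))]
cv2.imwrite("pics/st.png",ims[0][:,:,::-1])
s=[]
for n,uv0 in[("big",(.4537,.2147)),("small",(.5313,.3784))]:
    c=d[n];uv=proj(c,[[*uv0,.016]])[0]
    s.append(disc(c,uv,.016,0)[2])
cv2.imwrite("pics/bs.png",cv2.resize(np.hstack(s),(800,400))[:,:,::-1])
E
```

```text
0.15
st 2.8 [-0.05  0.14  1.73 -0.    1.27  1.77]
big 4.1167 [ 0.45  0.2   1.96 -0.    0.98  2.02]
small 5.075 [ 0.62  0.42  1.64 -0.    1.08  2.2 ]
```

View pics/st.png

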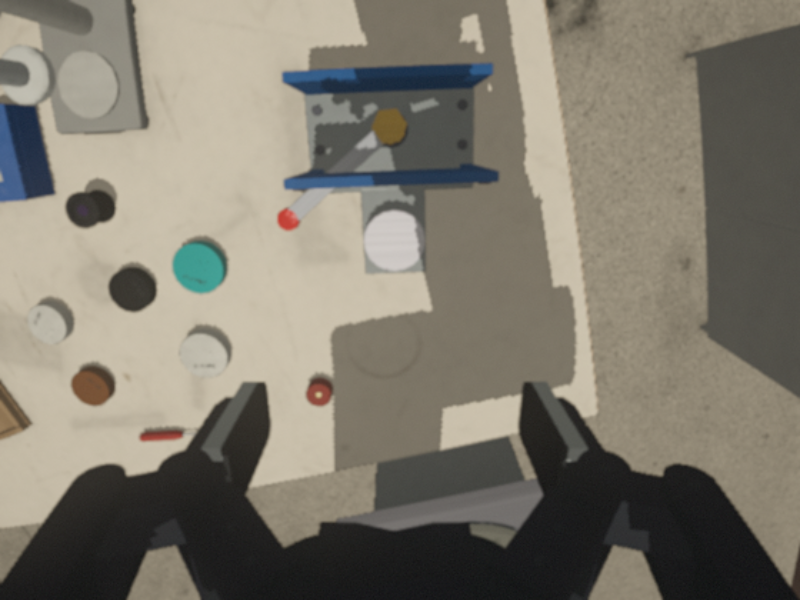

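View pics/bs.png

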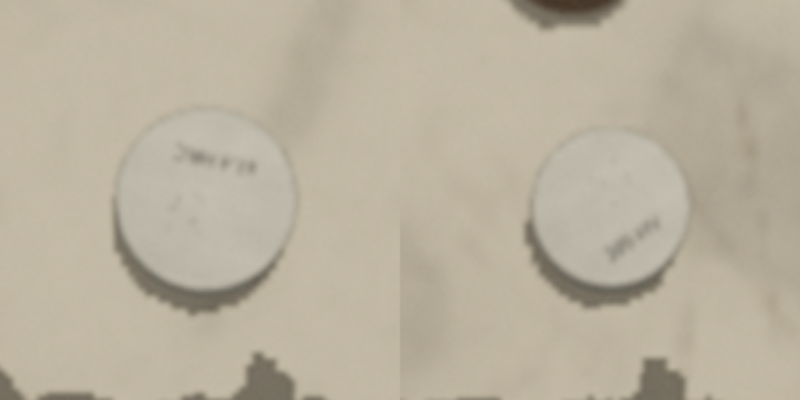

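The wrist view shows the seat at (393,240), the head at (390,127), the arm pad at (288,218), and the bracket top ends at about (287,184) and (497,177). The block crops give diameters of 54 and 47 mm, centred a few mm from the top-camera estimates. Next I'll fit the stand pose by segmentation.

```bash
python3 - <<'E'
from h import *
import pickle
w=pickle.load(open("w.pkl","rb"));t=pickle.load(open("cams.pkl","rb"))["top"]
def seg(c,uv0,half,f):
    u,v=map(int,uv0);im=c["frame"][v-half:v+half,u-half:u+half]
    m=f(cv2.cvtColor(im,cv2.COLOR_RGB2HSV).astype(int),im.astype(int)).astype(np.uint8)
    n,l,s,ce=cv2.connectedComponentsWithStats(m)
    k=1+np.argmax(s[1:,4]);x,y,ww,hh,a=s[k]
    print("   area",a,"bbox",ww,hh)
    return ce[k]+[u-half,v-half]
gold=lambda h,i:(h[...,0]<30)&(h[...,0]>12)&(h[...,1]>120)
for n,c,s,b in[("wrist",w["st"],(275,168),(273,89)),("top",t,(357,205),(371,157))]:
    # seat: brighter, purple-ish relative to beige
    S=seg(c,s,28 if n=="wrist" else 18,lambda h,i:(i[...,2]-i[...,0]>-12)&(i.sum(2)>400))
    B=seg(c,b,16 if n=="wrist" else 10,gold)
    ps=back(c,[S],.03)[0];pb=back(c,[B],.097)[0];d=pb-ps
    print(n,S,B,ps.round(4),pb.round(4),np.hypot(*d[:2]),np.arctan2(d[1],d[0]))
f=.7
c=w["st"];A=back(c,[(287*f,184*f),(497*f,177*f)],.128);q=back(c,[(285*f,77*f),(492*f,70*f)],.1)
for a in(A,q):
    d=a[1]-a[0];print(a.round(4).tolist(),np.hypot(*d[:2]),np.arctan2(d[1],d[0])+np.pi/2)
g=lambda h,i:(h[...,1]<50)&(h[...,2]>150)
for n,z0 in[("big",(.4535,.2168)),("small",(.5334,.3817))]:
    for cc in(w[n],w["st"],t):
        uv=proj(cc,[[*z0,.016]])[0]; 
        print(n,uv.round(1))
E
```

```text
area 1616 bbox 42 51
   area 416 bbox 23 24
wrist [273.18688119 168.11076733] [272.43990385  88.04086538] [ 0.5298 -0.0204  0.03  ] [ 0.6297 -0.046   0.097 ] 0.10314562904579763 -0.2508084583824246
   area 494 bbox 25 25
   area 106 bbox 13 13
top [357.27530364 205.60728745] [369.33962264 156.49056604] [ 0.5269 -0.0238  0.03  ] [ 0.6288 -0.0453  0.097 ] 0.10420315516536413 -0.20807040164521887
[[0.6087, 0.0357, 0.128], [0.5756, -0.1125, 0.128]] 0.15180775365613233 -0.21946657932466307
[[0.6827, 0.0197, 0.1], [0.6492, -0.1293, 0.1]] 0.15269735057938855 -0.22098242828443548
big [273.6 173.9]
big [141.3 249. ]
big [255.1 240.1]
small [270.6 172.5]
small [ 31.4 227.3]
small [184.6 208.2]
```

```bash
cat >> h.py <<'E'
YAW=-.22;SEAT=np.array([.5275,-.0232]);BOLT=np.array([.629,-.0456])
Q=down(YAW+np.pi)
def st(m=""):
    o=get_obs();print(m,"t",round(o["time_s"],2),o["position"].round(4),"w",round(o["gripper_width"],4),"g",round(o["grip_force"],1),"F",o["wrist_force"].round(1))
def pick(xy,z=.018,s=40):
    bot.reach([*xy,.1],Q);bot.servo_line([*xy,z],velocity=.1);st("down")
    hand.move_gripper(.03,s);st("grip");bot.servo_line([*xy,.14],velocity=.2);st("up")
E
python3 - <<'E'
from h import *
import pickle
pick((.4535,.2168))
bot.reach([*SEAT,.14],Q)
c=vision.read_camera("wrist");c2=vision.read_camera("scene")
cv2.imwrite("pics/g1.png",cv2.resize(np.hstack([c["frame"],c2["frame"]]),(800,300))[:,:,::-1]);st()
E
```

```text
down t 8.66 [0.4539 0.217  0.0184] w 0.0853 g 0.0 F [ 0.  -0.1 -0.4]
grip t 9.07 [0.4538 0.2169 0.0189] w 0.0536 g 40.1 F [-3.  -1.1  8.9]
up t 9.83 [0.4528 0.2165 0.1392] w 0.053 g 42.4 F [-0.5 -0.2 -2.7]
 t 10.92 [ 0.5272 -0.0218  0.1397] w 0.0534 g 42.4 F [ 0.5  0.6 -2.4]
```

View pics/g1.png

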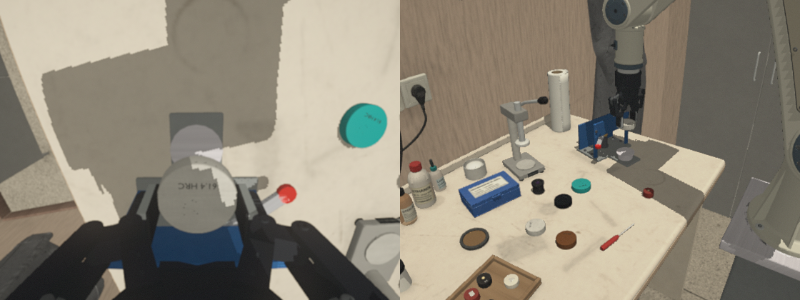

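The large block is held upright above the seat. I'll lower and release it, then measure block against seat numerically from the wrist view.

```bash
cat >> h.py <<'E'
def circ(c,xy,z,r,save=None):
    """centre of a disc of radius r at height z near xy: rectify, then Hough"""
    uv=proj(c,[[*xy,z]])[0];p,s,im=disc(c,uv,z,0)
    g=cv2.medianBlur(cv2.cvtColor(im,cv2.COLOR_RGB2GRAY),5)
    h=cv2.HoughCircles(g,cv2.HOUGH_GRADIENT,1,10,param1=60,param2=10,minRadius=int(r/s)-3,maxRadius=int(r/s)+3)
    if save:cv2.imwrite(save,cv2.resize(im,(480,480))[:,:,::-1])
    if h is None:return None
    a=h[0,:3];return np.c_[p[0]+(a[:,1]-120)*s,p[1]+(a[:,0]-120)*s,a[:,2]*s].round(4)
E
python3 - <<'E'
from h import *
bot.servo_line([*SEAT,.06],velocity=.12);bot.servo_line([*SEAT,.049],velocity=.03);st("pl")
hand.move_gripper(.075);st("rel");bot.servo_line([*SEAT,.14],velocity=.2)
# look: camera sits at tool +x (toward robot now); view from farther along -tool x
p=SEAT+.0*SEAT
bot.reach([SEAT[0]+.06,SEAT[1]-.013,.2],Q);bot.dwell(.15)
c=vision.read_camera("wrist");st()
print("big",circ(c,SEAT,.046,.0275,"pics/p1.png"))
im=cv2.imread("pics/p1.png");cv2.imwrite("pics/p1.png",np.hstack([cv2.resize(im,(400,400)),cv2.resize(c["frame"][:,:,::-1],(400,400))]))
E
```

```text
pl t 12.25 [ 0.5276 -0.0232  0.049 ] w 0.053 g 42.6 F [-1.3  0.1 -0.1]
rel t 12.6 [ 0.5276 -0.0232  0.049 ] w 0.0749 g 0.0 F [-0.6 -0.2 -0. ]
 t 13.84 [ 0.5857 -0.036   0.1981] w 0.0749 g 0.0 F [-0.4 -0.3  0.1]
big [[ 0.5278 -0.0229  0.0287]]
```

View pics/p1.png

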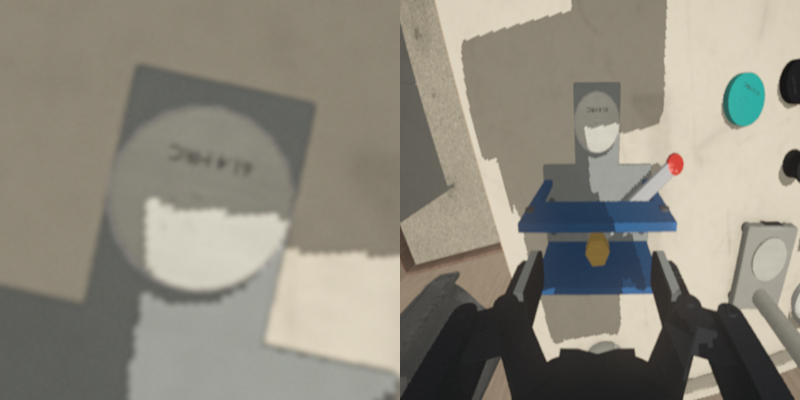

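The block lies flat with its top centre at about (202,198) in the rectified patch. I'll check the seat position against the foot-plate front corners, at (137,65) and (315,103).

```bash
python3 - <<'E'
from h import *
c=vision.read_camera("wrist")
P=lambda u,v:[SEAT[0]+(v-200)*.0003,SEAT[1]+(u-200)*.0003,.046]
a=back(c,proj(c,[P(137,65),P(315,103),P(82,303)]),.008)
d=a[1]-a[0];y=np.arctan2(d[1],d[0]);print(a.round(4).tolist(),np.hypot(*d[:2]),y)
e=a[2]-a[0];print("yaw side",np.arctan2(e[1],e[0]), "yaw front",y-np.pi/2)
yw=YAW;print("seat",(a[0]+a[1])[:2]/2+.039*np.array([np.cos(yw),np.sin(yw)]))
print("block",P(202,198))
# head
h=cv2.cvtColor(c["frame"],cv2.COLOR_RGB2HSV).astype(int)
uv0=proj(c,[[*BOLT,.098]])[0];m=((h[...,0]<30)&(h[...,0]>12)&(h[...,1]>120)).astype(np.uint8)
n,l,s,ce=cv2.connectedComponentsWithStats(m);k=1+np.argmax(s[1:,4]*(np.hypot(*(ce[1:]-uv0).T)<15));print(uv0,ce[k],s[k],back(c,[ce[k]],.096))
E
```

```text
[[0.4846, -0.0455, 0.008], [0.4975, 0.0152, 0.008], [0.5657, -0.0642, 0.008]] 0.062060549107985225 1.3604704531212726
yaw side -0.22710569066596695 yaw front -0.210325873673624
seat [ 0.52911642 -0.02364621]
block [np.float64(0.5268999999999999), np.float64(-0.0226), 0.046]
[275.78930284 264.22289664] [276.03933254 260.99642431] [261 245  32  33 839] [[ 0.62719503 -0.0449859   0.096     ]]
```

```bash
python3 - <<'E'
from h import *
hand.move_gripper(.085)
pick((.5334,.3817))
bot.reach([*SEAT,.15],Q);bot.servo_line([*SEAT,.075],velocity=.12);bot.servo_line([*SEAT,.0653],velocity=.03);st("pl")
hand.move_gripper(.07);st("rel");bot.servo_line([*SEAT,.15],velocity=.2)
bot.reach([SEAT[0]+.06,SEAT[1]-.013,.2],Q);bot.dwell(.15)
c=vision.read_camera("wrist");st()
print("small",circ(c,SEAT,.062,.024,"pics/p2.png"),"big",circ(c,SEAT,.046,.0275))
im=cv2.imread("pics/p2.png");cv2.imwrite("pics/p2.png",np.hstack([cv2.resize(im,(400,400)),cv2.resize(c["frame"][:,:,::-1],(400,400))]))
E
```

```text
down t 16.72 [0.5338 0.382  0.0185] w 0.0852 g 0.0 F [-0.5  0.3  0.4]
grip t 17.16 [0.5337 0.3819 0.0189] w 0.0461 g 40.2 F [-1.6 -0.9  6.1]
up t 17.92 [0.5327 0.3812 0.1388] w 0.0463 g 41.3 F [ 1.1 -0.3 -2.4]
pl t 20.67 [ 0.5274 -0.0232  0.0652] w 0.0461 g 41.3 F [ 1.  -0.6 -2.3]
rel t 21.02 [ 0.5277 -0.0232  0.0655] w 0.0702 g 0.0 F [0.4 0.1 0.1]
 t 22.22 [ 0.5857 -0.0359  0.1982] w 0.0694 g 0.0 F [-0.3 -0.1 -1. ]
small [[ 0.5257 -0.025   0.0252]
 [ 0.5232 -0.0204  0.023 ]] big [[ 0.5272 -0.024   0.0282]]
```

View pics/p2.png

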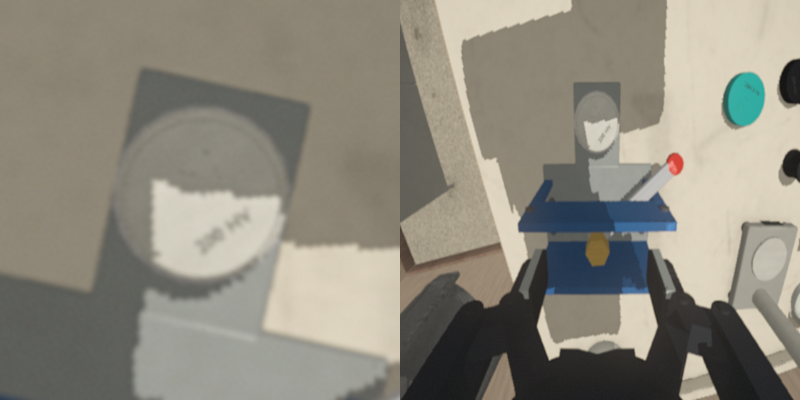

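The pile is flat. I'll make one enhanced crop, with predicted outlines drawn on it, to confirm it is concentric before going to the bolt.

```bash
python3 - <<'E'
from h import *
c=vision.read_camera("wrist")
g=cv2.cvtColor(c["frame"],cv2.COLOR_RGB2GRAY)
u,v=proj(c,[[*SEAT,.062]])[0].astype(int);x0,y0=u-36,v-36
k=8;g=cv2.createCLAHE(6,(4,4)).apply(g[y0:y0+72,x0:x0+72]);g=cv2.resize(g,None,fx=k,fy=k,interpolation=cv2.INTER_CUBIC)
o=cv2.cvtColor(g,cv2.COLOR_GRAY2BGR)
t=np.linspace(0,2*np.pi,60,endpoint=False)
for z,r,col in[(.062,.024,(0,0,255)),(.046,.0275,(0,255,0))]:
    for q in proj(c,np.c_[SEAT[0]+r*np.cos(t),SEAT[1]+r*np.sin(t),np.full(60,z)]):
        cv2.circle(o,tuple(((q-[x0,y0]+.5)*k).astype(int)),1,col,-1)
cv2.imwrite("pics/p3.png",o)
E
```

```text
(no output)
```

View pics/p3.png

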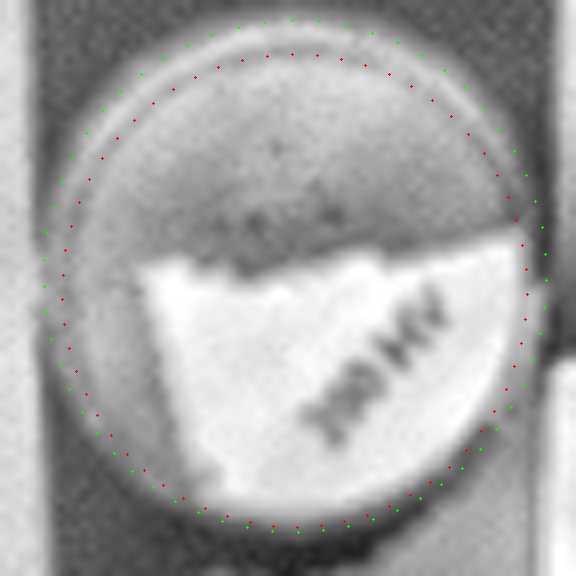

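The outlines match to about 1 mm: small block (red) on large block (green), both centred. On to the bolt.

```bash
python3 - <<'E'
from h import *
D=lambda a:down(YAW+np.pi+a)
hand.move_gripper(.045)
bot.reach([*BOLT,.19],D(-.45));bot.dwell(.1);st("above")
bot.servo_line([*BOLT,.095],velocity=.08);st("in")
hand.move_gripper(.01,60);bot.dwell(.3);st("grip")
print(get_obs()["ft_torque"].round(2),get_obs()["joint_pos"].round(2))
o=get_obs()
if .02<o["gripper_width"]<.028 and np.abs(o["wrist_force"]).max()<40:
    for a in(-.2,.1,.45):
        bot.reach([*BOLT,.095],D(a));st(a);print(get_obs()["ft_torque"].round(2))
    bot.dwell(.3);st("end")
    c=[vision.read_camera(n)["frame"] for n in("wrist","top")]
    cv2.imwrite("pics/e.png",np.hstack([cv2.resize(c[0],(400,400)),cv2.resize(c[1][110:250,290:430],(400,400))])[:,:,::-1])
E
```

```text
above t 23.23 [ 0.6283 -0.0455  0.19  ] w 0.0447 g 0.0 F [-0.1  1.2 -0.6]
in t 24.57 [ 0.6293 -0.0456  0.0955] w 0.0449 g 0.0 F [ 0.5 -0.7  0.7]
grip t 25.18 [ 0.6292 -0.0454  0.0956] w 0.0222 g 59.2 F [0.1 0.6 6. ]
[0.26 0.19 0.01] [-0.07  0.53  1.73  0.    0.87 -0.98]
-0.2 t 25.53 [ 0.6292 -0.0455  0.0956] w 0.0226 g 59.3 F [-1.4  1.5  5.8]
[ 0.23  0.2  -0.04]
0.1 t 25.93 [ 0.6292 -0.0456  0.0957] w 0.0227 g 59.3 F [-1.1  0.9  6.2]
[ 0.11  0.31 -0.09]
0.45 t 26.35 [ 0.6292 -0.0457  0.0957] w 0.023 g 59.3 F [-1.7 -0.5  6.1]
[ 0.07  0.27 -0.07]
end t 26.65 [ 0.6292 -0.0457  0.0957] w 0.0228 g 59.3 F [-1.2  0.7  7. ]
```

View pics/e.png

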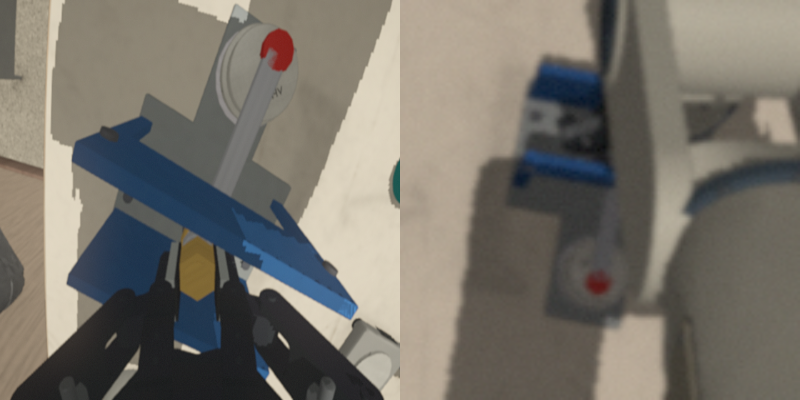

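The keeper arm is over the pile, with the red pad at (277,50) in the wrist half. I'll measure the bolt angle numerically.

```bash
python3 - <<'E'
from h import *
for n in("wrist","top"):
    c=vision.read_camera(n);h=cv2.cvtColor(c["frame"],cv2.COLOR_RGB2HSV).astype(int)
    m=(((h[...,0]<8)|(h[...,0]>172))&(h[...,1]>130)&(h[...,2]>70)).astype(np.uint8)
    k,l,s,ce=cv2.connectedComponentsWithStats(m)
    e=BOLT-.116*np.array([np.cos(YAW),np.sin(YAW)]);uv=proj(c,[[*e,.072]])[0]
    i=1+np.argmin(np.hypot(*(ce[1:]-uv).T)+1000*(s[1:,4]<15))
    p=back(c,[ce[i]],.072)[0];d=BOLT-p[:2]
    print(n,s[i],p.round(4),np.hypot(*d),"joint",.9+np.arctan2(d[1],d[0])-YAW)
E
```

```text
wrist [ 365   30   46   45 1502] [ 0.516  -0.0203  0.072 ] 0.11581009683159088 joint 0.9001103759574347
top [356 207   7   6  28] [ 0.5138 -0.0206  0.072 ] 0.11784960569297051 joint 0.9064032437775955
```

Both cameras put the joint at about 0.90 rad, with the pad 116 mm (wrist) and 118 mm (top) from the axis, against 116 mm given. Handing in.

```bash
python3 - <<'E'
from h import *
st();print(hand_in())
E
```

```text
t 26.85 [ 0.6291 -0.0457  0.0956] w 0.0224 g 59.3 F [-1.4  0.4  6.5]
the job is handed in; nothing more can be done
None
```

The job is handed in, though no verdict came back: by camera both blocks are stacked within about 2 mm of the seat centre, and the gripper holds the bolt at about 0.90 rad with 59 N, at 26.9 s of the 72 s.

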